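# Close and lock the humidifier's service hatch

## Task

The bench humidifier of the cheese ripening room has been cleaned and its service hatch still stands ajar. With the fingertips only, ease the hatch down, without slamming it, until it lies flush on its gasket; then set a fingertip in the slot of the round fastener in the hatch and turn it clockwise a quarter turn to its stop, so that the hatch is locked. Pick nothing up, do not swing the hatch wider open, and leave the cheese, brush, bottle and cheese trier where they are.

Things in the scene. Friction and masses are not known exactly. Their poses are not given: they have to be found in the camera images.
- humidifier: Fixed grey-painted machine, 320 x 420 mm, deck 130 mm above the table. Origin on the table, 150 mm behind its front face, midway between its sides; x to the rear, y left, z up. The hatch covers the front middle. Behind it, a mist pipe (90 mm wide, 50 mm above the deck) at x 118, y 85 mm and a low fan grille at y -85 mm; a control knob 16 mm tall at x -50, y 176 mm.
- hatch (a joint): Opening angle, rad: 0 = flush on the gasket (hard stop), positive = raised; starts at 0.25 to 0.7. Flat steel panel 212 mm front to rear, 276 wide, 22 thick, 0.9 kg, hinged along its far edge. Closed, its upper face is level, 155 mm above the table. The hinge is stiff: the hatch stays where it is left and takes 2 to 6 N to push down, 130 to 200 mm from the hinge line.
- hatch_edge (a point): Middle of the upper free (front) edge of the hatch; moves with it. x runs along the panel towards the hinge, y left along the edge, z square out of the upper face. The side parts of the panel, beyond 60 mm left or right of its middle line, are bare and flat.
- hatch_hinge (a point): Middle of the hatch's hinge line, at the panel's lower rear edge: 60 mm behind the machine's origin and 133 mm above the table; the line runs along the machine's y. Frame as for the hatch edge, turning with the hatch.
- fastener (a joint): Angle of the fastener, rad: 0 = open, 1.571 = locked (hard stop); grows clockwise seen from above; starts at 0 to 0.35. Turning takes about 0.12 N m; it stays where it is left. Its steel tongue, below the hatch, swings under the lip of the housing and holds the hatch down; it passes under the lip only when the hatch is closed.
- slot (a point): Centre of the mouth of the finger slot, on the fastener's axis, 146 mm from the hinge line. Grey rotor, 84 mm wide, flush in a square black 112 mm bezel 4 mm proud of the hatch; slot 62 mm long, 28 wide, 16 deep, black floor. y runs along the slot (turning with it), z out of it. Open it lies left to right; locked, front to rear. Hatch closed: mouth 159 mm above the table.
- cheese: Bystander: yellow cheese wheel, 110 mm diameter, 45 mm high, lying flat on the table at the right of the machine. Origin: centre of its underside.
- rind_brush: Bystander: rind brush lying on the table at the left of the machine. Origin on the table, under its middle; x along it.
- bottle: Bystander: white bottle, 60 mm diameter, 150 mm tall, standing at the right of the machine. Origin: centre of its underside.
- trier: Bystander: cheese trier (steel corer with a wooden T handle), 139 mm long, 88 mm across the handle, lying at the left of the machine. Origin: on the table under the handle; x along the corer.

How it is judged (in metres and radians):
On the way, in this order (a step that is already met when the one before it is completed fails the run):
1. the hatch is pressed flush while the fastener is still open (value of joint hatch below 0.015 rad and value of joint fastener below 0.6 rad), for 0.2 s.
2. the fastener is turned a quarter turn to its locked stop with the hatch flush (value of joint fastener above 1.45 rad and value of joint hatch below 0.015 rad), for 0.2 s.
At the end, for the whole second after the job is handed in: The hatch lies flush (within 0.015 rad, 3 mm at its edge), the fastener is turned to its locked stop (beyond 1.45 rad of 1.571), and the cheese, brush, bottle and trier are within 30 mm of where they were (all of step 2 and distance of each of cheese, bottle, rind_brush, trier from where it was at the start of the episode below 0.03 m); the robot touches nothing.
It fails at once if the hatch is lifted wider open instead of being pushed shut (beyond 0.8 rad) (value of joint hatch above 0.8 rad).
It fails at once if the hatch is slammed (faster than 2.5 rad/s, half a metre per second at its edge) (velocity of joint hatch below -2.5 rad/s).
It fails at once if a bystander is lifted or pushed away (distance of any of cheese, bottle, rind_brush, trier from where it was at the start of the episode above 0.03 m).
It also fails if it takes over 45 s, if anything falls off the work surface, if the arm or the gripper's body presses on something with over 40 N, if the wrist force passes 120 N, or if a joint passes its speed limit or range.

## Robot

A 6-joint arm with a two-finger parallel gripper is mounted at the origin on the work surface. World frame = base frame: x ahead of the robot, y to its left, z up, the work surface at z = 0. Lengths are in mm, angles in rad, forces in N, time in s.
With the tool pointing down it reaches from about 400 to 925 mm from the base axis. Payload 12.5 kg.
Tool frame: the origin (TCP) lies at the very end of the fingers, on their centre line; the grasp point (between the pads) lies 19 mm behind it; z points along the fingers, y is the direction in which the jaws open and shut (so a half turn about z gives the same grasp; the last joint's range is limited). The gripper opens to 95 mm and grips with 3 to 60 N. Pads are 20 mm wide; open, the fingers measure 119 mm over their backs; the gripper's body (75 mm by 180 mm) begins 59 mm behind the grasp point.
Start: joints at [-1.311, 0.491, 1.559, -0, 1.092, -0.106], TCP at [223.584, -583.658, 214.661] pointing down, gripper open.
Joint ranges: [-3.1, 3.1], [-0.84, 2.19], [0.05, 2.79], [-1.13, 4.28], [0.06, 2.93], [-2.69, 2.69]. Speed limits (rad/s): [2.22, 2.22, 2.79, 3.14, 3.14, 3.14].

## Interface

Orientations are given as [roll, pitch, yaw] about the fixed x, y, z axes, in that order (R = Rz(yaw) Ry(pitch) Rx(roll)).
In Python, from cell import env gives the robot as it stands.
- The arm moves only by the shell command python3 -m pendant 'ROWS'. ROWS is JSON, a list that holds one entry, the list of rows, each a list of 5 numbers: the opening, from 0 (shut) to 1 (fully open), then the shift along the tool's x, y, z in m, then the turn about the tool's z in rad. A call has exactly 8 rows; each row is the pose to reach, as a shift and turn from the pose commanded when the call began, along the tool's axes at that moment; what a row does not reach only later rows make up. A row lasts 1/10 s, in which the tool goes at most 50 mm and 8.59 degrees, less where a joint would pass 70% of its speed; a pose out of reach is approached as far as the arm can. A call with a gripper value outside its range is refused whole. The fingers move at their own pace and stop on an object; the grip force is fixed at half the most. Time passes only in rows, so rows that repeat a pose let the fingers close, or fill a call up. It gives the time, the measured TCP pose, the force and the opening at its end, in the units of the state.
- env.state(): the state, without advancing time (a new reading comes with each control period).
- env.read_camera(name): name is "scene" or "top"; returns a dict with "image" (384x512x3 uint8, blue, green, red), "range_z" (384x512 float32, mm along the optical axis (not along the pixel's ray), 0 where there is no reading), "fx", "fy", "cx", "cy" (pixels), "rvec" (rotation vector, rad) and "tvec" (3), from world to camera coordinates, as OpenCV has them. Camera axes: x right, y down, z forward; pixel columns grow to the right and rows downward; lengths in mm; the calibration is good to about 2 mm. A picture is of the moment at which its call begins.
- env.job_done(): hands the job in, once; it reports no verdict.
The state is a dict: "t": time; "joints": joint angles; "qvel": joint speeds; "tau": joint torques, N m; "eef_pos": TCP position; "tcp_rot": TCP orientation; "ft_force": force on the tool from outside, world axes, zero at the start; "moment": the same for the moment, N m; "opening": opening from 0.0 (shut) to 1.0 (fully open).
Only numpy, scipy, OpenCV 4.12 (cv2) and the standard library are available. Lean on these libraries where they do the work, as an engineer would, in place of code of your own. Each camera call takes 0.05 s, during which the arm holds its last target. There are 200 camera calls.

## Working session

There is one attempt and no reset: what is moved stays moved. The work goes in short steps, Python scripts to look and compute and a shell command to move; the robot and the scene stay as the last step left them, time stands still between calls to the robot, and variables do not carry over. Pictures are saved under pics/ and viewed, about 8 in all and at most 12, crops included, and the job is handed in when it is done.

```bash
ls; mkdir -p pics
cat > h.py <<'E'
import numpy as np, cv2
from cell import env
from scipy.spatial.transform import Rotation as R
def cam(n,save=None):
    c=env.read_camera(n)
    c['R']=cv2.Rodrigues(np.array(c['rvec'],float))[0]; c['t']=np.array(c['tvec'],float).ravel()
    if save: cv2.imwrite('pics/'+save,c['image'])
    return c
def cloud(c):
    z=c['range_z'].astype(float); v,u=np.mgrid[:z.shape[0],:z.shape[1]]
    P=np.dstack([(u-c['cx'])/c['fx']*z,(v-c['cy'])/c['fy']*z,z])
    W=(P-c['t'])@c['R']; W[z==0]=np.nan
    return W
E
python3 - <<'E'
from h import *
ims=[]
for n in('top','scene'):
    c=cam(n,n+'0.png'); np.save(n+'0.npy',cloud(c)); 
    print(n,-c['R'].T@c['t'])
print(env.state())
E
```

```text
pics
top [ 430.26622713   48.63366702 1602.50124894]
scene [1347.93044116  136.75925736 1052.26621805]
{'t': 0.1, 'joints': array([-1.31059095e+00,  4.91458152e-01,  1.55940587e+00, -5.43483680e-06,
        1.09173040e+00, -1.05637356e-01]), 'qvel': array([-6.96269180e-04, -5.68910864e-04, -1.69362230e-03,  2.74417808e-05,
        1.48524791e-03,  2.50209460e-04]), 'tau': array([ 4.07891217e-03, -6.13621688e+01, -2.58604664e+01,  6.94548595e-02,
        4.70123102e-02, -6.30465638e-05]), 'eef_pos': array([ 223.52327351, -583.41390807,  214.13976672]), 'tcp_rot': array([-3.14059596e+00, -1.00833846e-04,  3.65845186e-01]), 'ft_force': array([-0.31178261,  0.0138727 , -0.31861622]), 'moment': array([ 0.00683839,  0.03083431, -0.01063424]), 'opening': 1.0017157470832097}
```

View pics/top0.png

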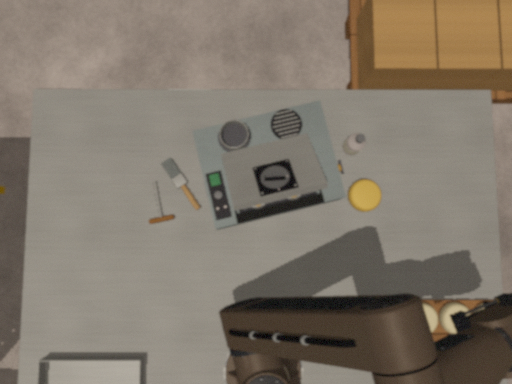

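View pics/scene0.png

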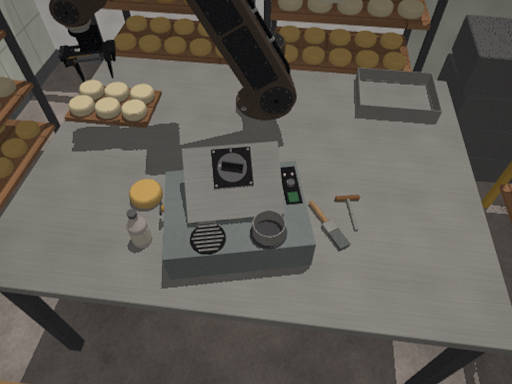

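The top view shows the machine at about (270,165), yawed roughly 12°. The hatch is ajar, with the bezel at about (275,178). The bystanders stand clear on both sides. Next I'll fit the machine pose and the hatch angle, and enlarge the fastener.

```bash
cat > fit.py <<'E'
from h import *
def fit(W,c=None):
    v,u=np.mgrid[:W.shape[0],:W.shape[1]]
    return
E
python3 - <<'E'
from h import *
W=np.load('top0.npy'); S=np.load('scene0.npy')
v,u=np.mgrid[:384,:512]
m=(u>185)&(u<342)&(v>95)&(v<235)&(W[...,2]>115)&(W[...,2]<330)
P=W[m]; r=cv2.minAreaRect(P[:,:2].astype(np.float32)); print('rect',r)
# deck only z 122..138
d=P[abs(P[:,2]-130)<8]; print('deck z',np.median(d[:,2]),len(d)); print('rect deck',cv2.minAreaRect(d[:,:2].astype(np.float32)))
def plane(W,box):
    q=W[box[2]:box[3],box[0]:box[1]].reshape(-1,3); q=q[np.isfinite(q[:,2])]
    for _ in range(4):
        c0=np.median(q,0); n=np.linalg.svd(q-q.mean(0),full_matrices=False)[2][2]; n*=np.sign(n[2])
        e=(q-q.mean(0))@n; q=q[abs(e)<max(2*e.std(),1.5)]
    return n,q.mean(0),e.std(),len(q)
for nm,A,b in(('top',W,(232,250,165,200)),('topR',W,(300,318,150,185)),('sceneL',S,(258,272,155,205)),('sceneR',S,(190,207,155,205))):
    n,c,s,k=plane(A,b); print(nm,n,c,s,k,'tilt',np.arccos(n[2]),'dir',np.degrees(np.arctan2(n[1],n[0])))
t=cv2.imread('pics/top0.png')[150:205,235:315]; s=cv2.imread('pics/scene0.png')[140:195,195:275]
cv2.imwrite('pics/crop.png',np.hstack([cv2.resize(x,None,fx=5,fy=5,interpolation=cv2.INTER_CUBIC) for x in(t,s)]))
E
```

```text
rect ((665.546875, -17.5513916015625), (322.1619873046875, 421.2467956542969), 13.843006134033203)
deck z 130.95924992832875 6881
rect deck ((665.3095703125, -17.611785888671875), (321.64581298828125, 421.2593688964844), 13.84850788116455)
top [0.54557798 0.13068011 0.82780878] [593.08039365  69.37478763 224.44101787] 1.6947891738757093 567 tilt 0.5956058192410029 dir 13.470051035935725
topR [0.53989562 0.12434945 0.83249621] [ 636.2844761  -129.59383124  228.05357773] 1.7959091007215071 554 tilt 0.5871982324479228 dir 12.97024624415048
sceneL [0.5358402  0.127018   0.83471055] [619.81777883  68.83941806 208.40323393] 1.674237286819143 625 tilt 0.5831893623589836 dir 13.335513785750354
sceneR [0.53580724 0.12185093 0.83550162] [ 652.2175187  -117.52249401  217.18404605] 1.6077161994063802 752 tilt 0.5817512951600782 dir 12.812050463156572
```

View pics/crop.png

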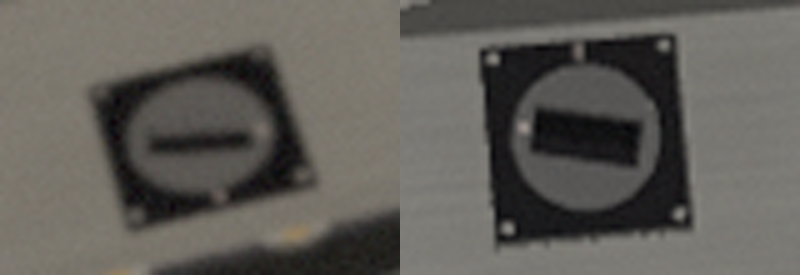

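The crop shows the slot with its white dot on the right end, already turned about 0.15 clockwise from open. The goal mark is on the front of the bezel. From the fits, the hatch is at about 0.585 rad, the machine yaw about 0.237 and the origin about (655.7, -20). I'll move with fingers shut to above the hatch's right side, at a safe height.

```bash
python3 -m pendant '[[[0,0,0,-0.05,0],[0,0.03,-0.017,-0.09,0],[0,0.07,-0.04,-0.116,-0.15],[0,0.11,-0.062,-0.116,-0.3],[0,0.15,-0.085,-0.116,-0.45],[0,0.19,-0.107,-0.116,-0.6],[0,0.23,-0.13,-0.116,-0.75],[0,0.27,-0.152,-0.116,-0.9]]]'
python3 - <<'E'
from h import *
s=env.state(); print(s['joints'])
r=R.from_euler('xyz',s['tcp_rot']).as_matrix()
print(s['eef_pos'],r.T@(np.array([591.7,-138.3,330])-s['eef_pos']))
E
```

```text
t: 0.9
eef_pos: [422.1, -343.4, 330.6]
tcp_rot: [-3.141, -0.0, 1.272]
ft_force: [0.3, -1.1, -0.0]
opening: 0.384
[-8.04293848e-01  2.74142593e-01  1.58755628e+00 -4.58445115e-05
  1.28007677e+00 -5.05359172e-01]
[ 422.14149975 -343.412463    330.55058294] [245.94988776 101.63595266   0.54448526]
```

```bash
python3 -m pendant '[[[0,0.04,0.016,0,-0.15],[0,0.08,0.033,0,-0.3],[0,0.12,0.05,0,-0.45],[0,0.16,0.066,0,-0.6],[0,0.2,0.083,0,-0.75],[0,0.246,0.102,0,-0.9],[0,0.246,0.102,0,-1.05],[0,0.246,0.102,0,-1.2]]]'; python3 -m pendant '[[[0,0,0,0,-0.15],[0,0,0,0,-0.3],[0,0,0,0,-0.45],[0,0,0,0,-0.6],[0,0,0,0,-0.75],[0,0,0,0.01,-0.91],[0,0,0,0.03,-0.91],[0,0,0,0.05,-0.91]]]'
python3 - <<'E'
from h import *
s=env.state(); print(s['joints'])
r=R.from_euler('xyz',s['tcp_rot']).as_matrix()
print(s['eef_pos'],r)
E
```

```text
t: 1.7
eef_pos: [593.1, -139.6, 329.8]
tcp_rot: [-3.141, -0.001, 2.475]
ft_force: [0.1, 0.8, 0.1]
opening: 0.003
t: 2.5
eef_pos: [592.4, -141.1, 279.9]
tcp_rot: [-3.141, 0.0, -2.907]
ft_force: [0.2, -0.7, 0.4]
opening: 0.006
[-3.42182917e-01  4.11492014e-01  1.51281954e+00 -9.66644323e-05
  1.21712081e+00 -2.14779059e+00]
[ 592.41840733 -141.08683163  279.9288632 ] [[-9.72550457e-01 -2.32692057e-01  1.20578151e-04]
 [-2.32692073e-01  9.72550451e-01 -1.39211667e-04]
 [-8.48748863e-05 -1.63447951e-04 -9.99999983e-01]]
```

```bash
python3 -m pendant '[[[0,0,0,0.01,0],[0,0,0,0.02,0],[0,0.002,0,0.032,0],[0,0.004,0,0.044,0],[0,0.006,0,0.056,0],[0,0.008,0,0.068,0],[0,0.01,0,0.08,0],[0,0.012,0,0.092,0]]]'; python3 -m pendant '[[[0,0.001,0,0.01,0],[0,0.002,0,0.018,0],[0,0.003,0,0.024,0],[0,0.003,0,0.028,0],[0,0.003,0,0.03,0],[0,0.003,0,0.032,0],[0,0.003,0,0.033,0],[0,0.003,0,0.033,0]]]'
```

```text
t: 3.3
eef_pos: [580.9, -144.1, 188.5]
tcp_rot: [-3.141, 0.001, -2.907]
ft_force: [-2.4, -0.9, 4.2]
opening: 0.003
t: 4.1
eef_pos: [578.1, -144.5, 155.6]
tcp_rot: [-3.141, 0.0, -2.907]
ft_force: [-0.1, 0.2, 0.1]
opening: 0.005
```

```bash
python3 -m pendant '[[[0,0,0,0.002,0],[0,0,0,0.003,0],[0,0,0,0.004,0],[0,0,0,0.005,0],[0,0,0,0.005,0],[0,0,0,0.005,0],[0,0,0,0.005,0],[0,0,0,0.005,0]]]'
```

```text
t: 4.9
eef_pos: [578.3, -144.6, 155.0]
tcp_rot: [-3.139, 0.003, -2.907]
ft_force: [-14.6, 4.3, 42.6]
opening: 0.0
```

Firm contact at z 155 means the hatch is on its stop. I'll lift off, move aside and look.

```bash
python3 -m pendant '[[[0,0,0,-0.02,0],[0,0,0,-0.06,0],[0,0,-0.04,-0.1,0],[0.3,0,-0.09,-0.105,0],[0.3,0,-0.13,-0.105,0],[0.3,0,-0.15,-0.105,0],[0.3,0,-0.15,-0.105,0],[0.3,0,-0.15,-0.105,0]]]'
python3 - <<'E'
from h import *
cs=[]
for n in('top','scene'):
    c=cam(n,n+'1.png'); W=cloud(c); np.save(n+'1.npy',W)
    # project predicted slot
    p=c['R']@np.array([572.1,-40.2,159])+c['t']; u,v=c['fx']*p[0]/p[2]+c['cx'],c['fy']*p[1]/p[2]+c['cy']; print(n,u,v)
    # rectify: homography from machine plane z=159, +-65mm, front down
    a=.237; ex=np.array([np.cos(a),np.sin(a),0]); ey=np.array([-np.sin(a),np.cos(a),0]); o=np.array([572.1,-40.2,159])
    X=np.array([o+ex*i+ey*j for i,j in((70,70),(70,-70),(-70,-70),(-70,70))])
    q=cv2.projectPoints(X,np.array(c['rvec'],float),np.array(c['tvec'],float),np.array([[c['fx'],0,c['cx']],[0,c['fy'],c['cy']],[0,0,1.]]),None)[0].reshape(4,2)
    H=cv2.getPerspectiveTransform(q.astype(np.float32),np.float32([[0,0],[350,0],[350,350],[0,350]]))
    cs.append(cv2.warpPerspective(c['image'],H,(350,350),flags=cv2.INTER_CUBIC))
    a=.237
    for side in(-100,100):
        g=[]
        for d in(140,170,195):
            pt=np.array([714,-5.9])-d*ex[:2]+side*ey[:2]
            k=(np.hypot(*(np.nan_to_num(W[...,:2],nan=9e9)-pt).transpose(2,0,1))<9); g.append(round(float(np.median(W[...,2][k])),1) if k.any() else None)
        print(n,side,g)
cv2.imwrite('pics/rect.png',np.hstack(cs))
E
```

```text
t: 5.7
eef_pos: [612.6, -290.3, 255.1]
tcp_rot: [3.141, -0.0, -2.908]
ft_force: [0.3, 0.6, -0.5]
opening: 0.294
top 276.55724917562253 191.32053343070666
top -100 [154.9, 154.1, 155.1]
top 100 [155.2, 153.3, 155.0]
scene 230.66967886953245 174.6228012575024
scene -100 [154.9, 154.6, 154.2]
scene 100 [154.6, 154.3, 154.3]
```

View pics/rect.png

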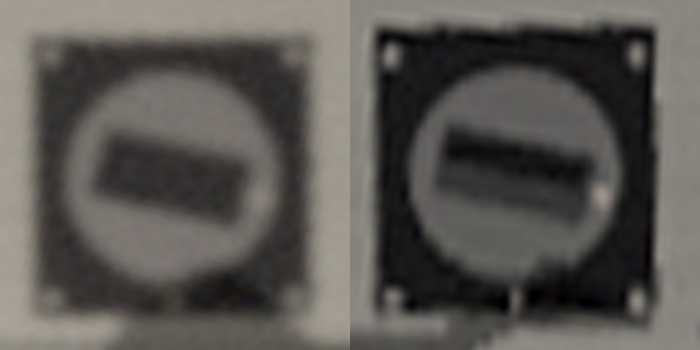

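The rectified crops put the slot centre about 2 mm left of my prediction, at (571.6, -38.3), turned 0.21 rad. The hatch surface reads 154 to 155 mm on both sides, so it is flush.

```bash
python3 -m pendant '[[[0.3,-0.003,0.045,0,0.1],[0.3,-0.007,0.09,0,0.21],[0.3,-0.01,0.135,0,0.21],[0.3,-0.014,0.18,0,0.21],[0.3,-0.017,0.225,0,0.21],[0.3,-0.0188,0.2546,0.03,0.21],[0.3,-0.0188,0.2546,0.07,0.21],[0.3,-0.0188,0.2546,0.08,0.21]]]'
python3 - <<'E'
from h import *
s=env.state(); print(s['joints'])
r=R.from_euler('xyz',s['tcp_rot']).as_matrix()
print(s['eef_pos'],r.T@(np.array([571.6,-38.3,147])-s['eef_pos']),s['tcp_rot'])
E
```

```text
t: 6.6
eef_pos: [570.1, -36.3, 173.1]
tcp_rot: [3.141, -0.004, -3.115]
ft_force: [-0.8, -0.6, 0.0]
opening: 0.305
[-1.79282438e-01  4.62441741e-01  1.73811704e+00 -5.18439302e-06
  9.45239143e-01 -1.77715899e+00]
[570.07816567 -36.3420026  173.11073292] [-1.57573271 -2.02087874 26.10274358] [ 3.14073509 -0.0041169  -3.11450762]
```

```bash
python3 -m pendant '[[[0.3,0,0,0,0],[0.3,0,0,0,0],[0.3,0,0,0.005,0],[0.3,0,0,0.01,0],[0.3,0,0,0.015,0],[0.3,0,0,0.02,0],[0.3,0,0,0.025,0],[0.3,0,0,0.027,0]]]'
python3 - <<'E'
from h import *
s=env.state(); print(s['eef_pos'],s['ft_force'],s['moment'],s['tcp_rot'])
E
```

```text
t: 7.4
eef_pos: [571.7, -38.5, 148.0]
tcp_rot: [3.142, -0.001, -3.117]
ft_force: [-1.0, 1.0, -1.1]
opening: 0.299
[571.73997784 -38.51262849 147.9525902 ] [-0.974029    0.99585809 -1.12739403] [ 0.1216119  -0.14372689 -0.02869756] [ 3.14152850e+00 -7.91088868e-04 -3.11744648e+00]
```

The tips are in the slot (z 148, mouth at 159) without contact force. Turning clockwise, which is positive about tool z.

```bash
python3 -m pendant '[[[0.3,0,0,0,0.12],[0.3,0,0,0,0.26],[0.3,0,0,0,0.4],[0.3,0,0,0,0.54],[0.3,0,0,0,0.68],[0.3,0,0,0,0.82],[0.3,0,0,0,0.96],[0.3,0,0,0,1.1]]]'; python3 -m pendant '[[[0.3,0,0,0,0.1],[0.3,0,0,0,0.2],[0.3,0,0,0,0.28],[0.3,0,0,0,0.34],[0.3,0,0,0,0.38],[0.3,0,0,0,0.4],[0.3,0,0,0,0.4],[0.3,0,0,0,0.4]]]';  python3 - <<'E'
from h import *
s=env.state(); print(s['eef_pos'],s['ft_force'],s['moment'],s['tcp_rot'])
E
```

```text
t: 8.2
eef_pos: [571.5, -38.1, 148.4]
tcp_rot: [-3.141, -0.001, 2.06]
ft_force: [-1.7, 4.1, 0.5]
opening: 0.299
t: 9.0
eef_pos: [571.2, -37.5, 148.4]
tcp_rot: [-3.14, -0.001, 1.666]
ft_force: [-3.0, 5.7, 1.0]
opening: 0.3
[571.24148717 -37.51609688 148.37751652] [-3.00669322  5.72443288  1.03956035] [1.09222596 0.3212551  0.32229072] [-3.13995493e+00 -1.39355917e-03  1.66632276e+00]
```

```bash
python3 -m pendant '[[[0.3,0,0,0,0.03],[0.3,0,0,0,0.06],[0.3,0,0,0,0.09],[0.3,0,0,0,0.12],[0.3,0,0,0,0.15],[0.3,0,0,0,0.15],[0.3,0,0,0,0.15],[0.3,0,0,0,0.15]]]';  python3 - <<'E'
from h import *
s=env.state(); print(s['eef_pos'],s['ft_force'],s['moment'],s['tcp_rot'])
E
```

```text
t: 9.8
eef_pos: [571.3, -37.4, 148.5]
tcp_rot: [-3.14, 0.001, 1.524]
ft_force: [-1.1, 6.9, 1.4]
opening: 0.308
[571.3499011  -37.44921195 148.4532943 ] [-1.07997102  6.93969223  1.35301665] [1.337453   0.23064985 3.82847373] [-3.13991726e+00  8.96109797e-04  1.52380841e+00]
```

The moment about z jumped to 3.8 N m, so the fastener is at its stop. I'll unwind slightly inside the slack, lift out, move aside and check.

```bash
python3 -m pendant '[[[0.3,0,0,0,-0.08],[0.3,0,0,0,-0.15],[0.3,0,0,0,-0.15],[0.3,0,0,-0.015,-0.15],[0.3,0,0,-0.05,-0.15],[0.3,0,0,-0.1,-0.15],[0.3,0.04,0,-0.14,-0.15],[0.3,0.08,0,-0.15,-0.15]]]'
python3 - <<'E'
from h import *
s=env.state(); r=R.from_euler('xyz',s['tcp_rot']).as_matrix(); print(s['eef_pos'],r.T@[0,-1,0],s['ft_force'])
E
```

```text
t: 10.6
eef_pos: [577.2, 41.1, 302.4]
tcp_rot: [3.136, 0.001, 1.663]
ft_force: [-0.1, 0.5, -0.2]
opening: 0.301
[577.19580991  41.14853856 302.39331531] [-9.95748129e-01 -9.21163749e-02  4.87709875e-04] [-0.10079365  0.49826335 -0.16359463]
```

```bash
python3 -m pendant '[[[0.3,0.04,0,0,0],[0.3,0.08,0,0,0],[0.3,0.12,0,0,0],[0.3,0.16,0,0,0],[0.3,0.2,0,0,0],[0.3,0.2,0,0,0],[0.3,0.2,0,0,0],[0.3,0.2,0,0,0]]]'
python3 - <<'E'
from h import *
cs=[]
for n in('top','scene'):
    c=cam(n,n+'2.png'); W=cloud(c)
    a=.237; ex=np.array([np.cos(a),np.sin(a),0]); ey=np.array([-np.sin(a),np.cos(a),0]); o=np.array([572.1,-40.2,159])
    X=np.array([o+ex*i+ey*j for i,j in((70,70),(70,-70),(-70,-70),(-70,70))])
    q=cv2.projectPoints(X,np.array(c['rvec'],float),np.array(c['tvec'],float),np.array([[c['fx'],0,c['cx']],[0,c['fy'],c['cy']],[0,0,1.]]),None)[0].reshape(4,2)
    H=cv2.getPerspectiveTransform(q.astype(np.float32),np.float32([[0,0],[350,0],[350,350],[0,350]]))
    cs.append(cv2.warpPerspective(c['image'],H,(350,350),flags=cv2.INTER_CUBIC))
    for side in(-100,100):
        g=[]
        for d in(140,170,195):
            pt=np.array([714,-5.9])-d*ex[:2]+side*ey[:2]
            k=(np.hypot(*(np.nan_to_num(W[...,:2],nan=9e9)-pt).transpose(2,0,1))<9); g.append(round(float(np.median(W[...,2][k])),1) if k.any() else None)
        print(n,side,g)
top=cv2.imread('pics/scene2.png')
cv2.imwrite('pics/rect2.png',np.hstack([*[cv2.resize(x,(260,260)) for x in cs],cv2.resize(top[150:280,100:400],None,fx=.93,fy=2*.93)[:0] if 0 else cv2.resize(top[:, :],(260,260))]))
E
```

```text
t: 11.4
eef_pos: [557.5, 239.7, 298.5]
tcp_rot: [-3.141, 0.0, 1.665]
ft_force: [0.4, -0.2, 0.4]
opening: 0.298
top -100 [155.2, 154.2, 154.5]
top 100 [155.4, 155.3, 155.2]
scene -100 [154.1, 154.7, 154.8]
scene 100 [154.4, 153.9, 155.4]
```

View pics/rect2.png

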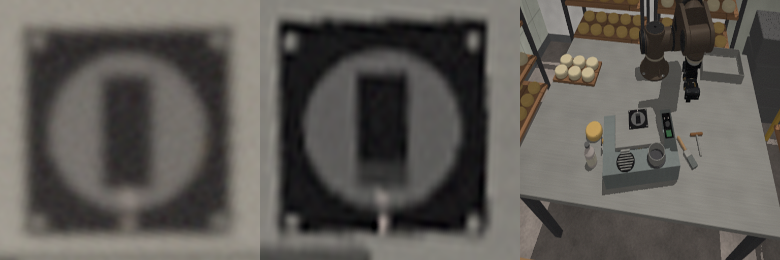

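The slot now lies front to rear, with its dot at about (380,193) against the bezel mark at (382,215). The hatch is flush, the bystanders have not visibly moved and the arm is clear. Handing in.

```bash
python3 -c "
from cell import env
print(env.job_done())"
```

```text
the job is handed in; nothing more can be done
None
```

The hatch is closed and locked, and the job was handed in at about 11.5 s of the 45 s allowed.

**What I did:** With the fingers shut, I eased the hatch down from about 0.585 rad by pressing on its right side. I stopped at firm contact, 43 N at the fingertips with the tip at z 155 mm. I then set both fingertips, slightly open, in the slot, which stood at about 0.21 rad. I turned it clockwise until the moment jumped to 3.8 N m at the stop, unwound a little within the slack and lifted clear.

**Last checks:**
- **Hatch:** its upper face read 154–155 mm on both sides, so it is flush.
- **Fastener:** the slot lies front to rear, with its dot facing the mark on the bezel.
- **Robot:** it was clear of everything, with wrist force near zero.
- **Bystanders:** they looked unmoved in the last picture. I checked this by eye only and did not measure it.

No check failed or disagreed.

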